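# Cap the coffee grinder and hold the lid down to run it

### The arm

A 6-joint arm with a two-finger parallel gripper is mounted at the origin on the work surface. World frame = base frame: x ahead of the robot, y to its left, z up, the work surface at z = 0. Lengths are in m, angles in rad, forces in N, time in s.
With the tool pointing down it reaches from about 0.4 to 0.825 m from the base axis. Payload 7 kg.
Tool frame: the origin (TCP) lies at the very end of the fingers, on their centre line; the grasp point (between the pads) lies arm.hold_point_z behind it (arm.hold_point_z is the distance from the TCP to the grasp point, in m); z points along the fingers, y is the line along which they close (so a half turn about z gives the same grasp; the last joint's range is limited). The gripper opens to 88 mm and grips with 3 to 60 N. Pads are 19 mm wide; open, the fingers measure 130 mm over their backs; the gripper's body (78 mm by 193 mm) begins 47 mm behind the grasp point.
Start: joints at [-0.813, 0.359, 0.012, 0, -1.224, -0.288], TCP at [0.306, -0.602, 0.227] pointing down, gripper open.
Joint ranges: [-3.07, 3.07], [-1.43, 2.12], [-1.02, 1.25], [-3.03, 1.67], [-3.05, -0], [-3.03, 3.03]. Speed limits (rad/s): [2.39, 2.39, 3.01, 3.14, 3.14, 3.14].

### API

Orientations are given as [roll, pitch, yaw] about the fixed x, y, z axes, in that order (R = Rz(yaw) Ry(pitch) Rx(roll)).
In Python, from station import arm, readout, grab_frame, camera_params gives the robot as it stands (arm), with the cameras as plain functions and the readings (readout).
- The arm moves only by the tool shift_gripper, called after ">>>" as a command line: name --argument value ..., lists and objects as JSON in quotes. Schema: {"type":"object","properties":{"offsets":{"type":"object","properties":{"motion":{"type":"array","items":{"type":"array","items":{"type":"number"},"minItems":5,"maxItems":5},"minItems":1,"maxItems":20}},"additionalProperties":false,"required":["motion"]},"grip_force":{"type":"number"},"only":{"type":"string"},"quiet":{"type":"boolean"},"lines":{"type":"string"}},"required":["offsets"],"additionalProperties":false}. offsets is an object whose key "motion" holds a list of rows, 1 to 20 of them, each of 5 numbers: the finger opening in m, then dx, dy, dz in a scale on which 1.0 is 100 cm, then a turn about the tool's z in normalised numbers (1 is 180 degrees); each row is the pose to reach, as a shift and turn from the pose commanded when the call began, along the tool's axes at that moment; what a row does not reach only later rows make up. A row lasts 1/12 s, in which the tool goes at most 0.0417 m and 0.125 rad, less where a joint would pass 70% of its speed; a pose out of reach is approached as far as the arm can. The fingers move at their own pace and stop on an object; grip_force is the grip in N (left out, the last holds). Time passes only in rows, so rows that do not move let the fingers close. The tool returns the time, the measured TCP pose, the force, the opening and the grip force at its end. only (a regular expression) keeps the lines of the reply that match it, lines (a string "A,B") keeps lines A to B, and quiet returns only ok. Shift and turn numbers lie between -1 and 1, and a call with a number outside is refused. Input that does not fit is refused with a message, and nothing moves.
- readout.get_state(): the state, without advancing time (a new reading comes with each control period).
- grab_frame(name): name is "side" or "top"; returns the picture (384x512x3 uint8, red, green, blue); there is no depth.
- camera_params(name): a dict with "fx", "fy", "cx", "cy" (pixels), "T" (4x4, takes a point from camera to world coordinates). Camera axes: x right, y down, z forward; pixel columns grow to the right and rows downward; lengths in m; the calibration is good to about 2 mm. A picture is of the moment at which its call begins. camera_params takes no time and is no camera call.
- arm.job_done(): hands the job in; it is judged then, once.
The state is a dict: "t": time; "q": joint angles; "qd": joint speeds; "joint_efforts": joint torques, N m; "eef_pos": TCP position; "ee_rot": TCP orientation; "force": force on the tool from outside, world axes, zero at the start; "moment": the same for the moment, N m; "width": finger opening in m; "gripper_force": force on a finger pad.
Only numpy, scipy, OpenCV 4.12 (cv2) and the standard library are available. Lean on these libraries where they do the work, as an engineer would, in place of code of your own. Each camera call takes 0.05 s, during which the arm holds its last target. There are 200 camera calls.

### The job

Lift the black grinder lid with the wooden knob out of the white dish basket and set it squarely over the steel bowl of the coffee grinder. The grinder only runs while its lid is held down: press the lid until the sprung orange ring under it has sunk into the housing (fully down), firmly but without forcing it, and finish while still holding it down - do not let go at the end. Leave the cup, the soap bottle and the jar standing where they are.

Things in the scene. Friction and masses are not known exactly. Their poses are not given: they have to be found in the camera images.
- lid: Loose lid, about 0.13 kg, rim down in one compartment of the basket. Black hollow cap open below, 50 mm high, outer diameter 92 mm at the rim, 68 mm on its flat top, inner 86 mm at the rim; on top an upright wooden cylindrical knob, 40 mm diameter, 36 mm high (86 mm over all). Origin: centre of the rim plane (underside); z up along the knob.
- grinder: Fixed cream coffee grinder, round housing 110 mm across (124 at the foot), upper edge 118 mm above the counter. In its middle a fixed open steel bowl, outer diameter 78 mm, reaches 154 mm above the counter, its top 8 mm tapered to 70 mm: the lid goes over it with 3 mm play all round, rim resting on the orange ring. Origin: centre of the underside; z up. A black panel is on its -x side.
- ring (a joint): Travel of the sprung orange ring around the bowl (m): 0 = up, 0.012 = fully down (straight down, ring top level with the housing's upper edge). It needs about 5 N to start moving and 13 N to stay fully down, and springs up when released; the lid's own weight does not sink it.
- ring_top (a point): Centre of the flat top of the orange ring (102 mm outer, 82 mm inner diameter), on the grinder's axis; 130 mm above the counter when up, 118 mm when fully down. The lid's rim rests on it. z up.
- basket: Fixed white open dish basket, 200 (x) by 300 (y) by 70 mm high, walls and floor 5 mm, with a full-height 5 mm wall across its middle that makes two compartments side by side along its y axis. The lid stands in one and the cup in the other. Origin: centre of the underside; z up.
- cup: Blue ceramic cup, 76 mm rim diameter, 80 mm high, upright in the other compartment of the basket. Leave alone. Origin: centre of the underside.
- soap: Black soap bottle, 68 mm diameter, 140 mm high, standing on the counter. Leave alone. Origin: centre of the underside.
- jar: Amber storage jar with a cork top, 72 mm diameter, 100 mm high, standing on the counter. Leave alone. Origin: centre of the underside.

How it is judged:
On the way:
1. the lid is lifted clear of the basket (height (world z) of lid above 0.09 m and contact force between lid and basket below 0.1 N and contact force between the fingers and lid above 0.5 N), for 0.1 s.
At the end, for the whole second after the job is handed in: Robot still holding: lid upright (0.08 rad), centred on the grinder within 7 mm, its rim on the ring (4 mm), ring sunk at least 9.5 of 12 mm, lid bearing on the grinder with over 6 N and touched by the robot with over 3 N; cup, soap and jar upright (value of joint ring above 0.0095 m and horizontal distance between lid and ring_top below 0.007 m and z of lid in the frame of ring_top between -0.004 and 0.004 m and angle between lid's own z axis and vertical below 0.08 rad and contact force between lid and grinder above 6 N and contact force between any of the fingers, the arm and lid above 3 N and angle between each of cup, soap, jar's own z axis and vertical below 0.2 rad); the arm keeps its last pose, push and grip.
It fails at once if the lid is forced down on the grinder with more than 60 N (contact force between lid and grinder above 60 N).
It fails at once if the cup, soap bottle or jar is pushed more than 30 mm from its place (distance of any of cup, soap, jar from where it was at the start of the episode above 0.03 m).
It also fails if it takes over 48 s, if anything falls off the work surface, if the arm or the gripper's body presses on something with over 40 N, if the wrist force passes 120 N, or if a joint passes its speed limit or range.

## Working session

There is one attempt and no reset: what is moved stays moved. The work goes in short steps, Python scripts to look and compute and a tool call to move; the robot and the scene stay as the last step left them, time stands still between calls to the robot, and variables do not carry over. Pictures are saved under pics/ and viewed, at most 10 in all, crops included, and the job is handed in when it is done.

```bash
ls; mkdir -p pics; python3 - <<'E'
from station import arm, readout, grab_frame, camera_params
import cv2,numpy as np
np.set_printoptions(precision=4,suppress=True)
for n in("top","side"):
    cv2.imwrite(f"pics/{n}0.png",grab_frame(n)[:,:,::-1]); p=camera_params(n); print(n,p["fx"],p["cx"],p["cy"]);print(p["T"])
print(arm.hold_point_z,readout.get_state())
E
```

```text
pics
station.py
top 390.8771800666195 259.14952166132343 194.62744581908527
[[-0.0163 -0.9863  0.1643  0.4741]
 [-0.9996  0.0125 -0.0237  0.0067]
 [ 0.0213 -0.1646 -0.9861  1.0294]
 [ 0.      0.      0.      1.    ]]
side 451.14947116696 254.96511482554533 189.8033403902131
[[-0.8529 -0.3564  0.3815  0.1988]
 [-0.522   0.5705 -0.6341  0.6964]
 [ 0.0083 -0.7399 -0.6726  0.8255]
 [ 0.      0.      0.      1.    ]]
0.0188 {'t': 0.1, 'q': array([-0.8129,  0.3593,  0.0111, -0.0003, -1.2241, -0.2881]), 'qd': array([ 0.001 , -0.0005,  0.0017,  0.0016,  0.0005, -0.001 ]), 'joint_efforts': array([ -0.0016, -58.4163,  29.3752,   7.0156,   0.0102,  -0.0001]), 'eef_pos': array([ 0.3053, -0.6015,  0.2257]), 'ee_rot': array([ 3.1401, -0.0001, -2.6719]), 'force': array([-0.1123, -0.728 , -0.2082]), 'moment': array([ 0.0138,  0.0218, -0.0304]), 'gripper_force': 0.0, 'width': 0.08796403437663942}
```

View pics/top0.png

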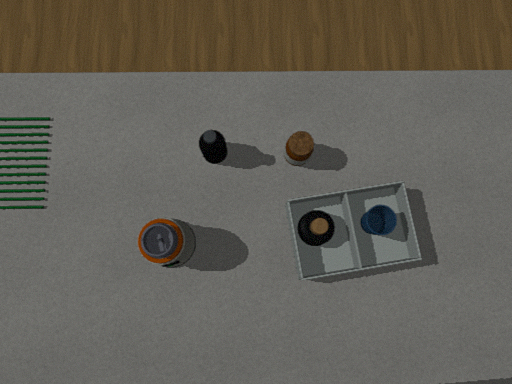

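View pics/side0.png

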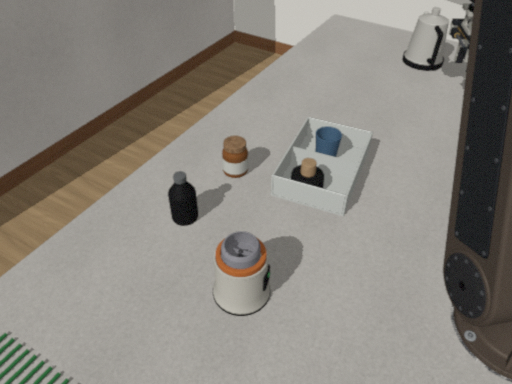

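```bash
cat > h.py <<'E'
from station import arm, readout, grab_frame, camera_params
import cv2,numpy as np
np.set_printoptions(precision=4,suppress=True)
def ray(n,u,v):
    p=camera_params(n);T=np.array(p["T"]);d=T[:3,:3]@[(u-p["cx"])/p["fx"],(v-p["cy"])/p["fy"],1]
    return T[:3,3],d/np.linalg.norm(d)
def plane(n,u,v,z):
    o,d=ray(n,u,v);return o+d*(z-o[2])/d[2]
def tri(a,b):
    (o1,d1),(o2,d2)=ray("top",*a),ray("side",*b)
    s=np.linalg.lstsq(np.c_[d1,-d2],o2-o1,rcond=None)[0]
    return (o1+d1*s[0]+o2+d2*s[1])/2, np.linalg.norm(o1+d1*s[0]-o2-d2*s[1])
def hullc(img,roi,lo,hi):
    x0,y0,x1,y1=roi;h=cv2.cvtColor(np.ascontiguousarray(img[y0:y1,x0:x1]),cv2.COLOR_RGB2HSV)
    m=cv2.inRange(h,lo,hi);cs,_=cv2.findContours(m,cv2.RETR_EXTERNAL,cv2.CHAIN_APPROX_NONE)
    k=cv2.convexHull(max(cs,key=cv2.contourArea));M=cv2.moments(k)
    return (M["m10"]/M["m00"]+x0,M["m01"]/M["m00"]+y0),cv2.boundingRect(k),M["m00"]
E
python3 - <<'E'
from h import *
I={n:cv2.cvtColor(cv2.imread(f"pics/{n}0.png"),cv2.COLOR_BGR2RGB) for n in("top","side")}
for nm,z,lo,hi,rt,rs in(("knob",.073,(5,60,60),(20,255,255),(300,205,340,250),(290,150,330,190)),
  ("ring",.124,(3,150,90),(15,255,255),(125,205,205,280),(205,225,280,285))):
    a=hullc(I["top"],rt,lo,hi);b=hullc(I["side"],rs,lo,hi)
    print(nm,a,b);print(plane("top",*a[0],z),plane("side",*b[0],z),tri(a[0],b[0]))
# basket white mask outline, basket orientation from top
h=cv2.cvtColor(I["top"],cv2.COLOR_RGB2HSV)
for n,u,v,z in(("b",289,199,.07),("b",405,185,.07),("b",418,262,.07),("b",302,279,.07),("cup",381,218,.085),("soap",209,137,.14),("jar",300,140,.1)):print(n,plane("top",u,v,z))
# bowl side region & black lid
a=hullc(I["top"],(297,205,338,250),(0,0,0),(180,255,45));print("lid",a,plane("top",*a[0],.03))
big=cv2.resize(np.vstack([I["top"][195:285,110:230],I["side"][225:315,180:300]]),None,fx=3.3,fy=3.3)
cv2.imwrite("pics/crop.png",big[:,:,::-1])
E
```

```text
knob ((318.7564102564103, 225.60016025641025), (10, 13, 18, 16), 208.0) ((307.7786941580756, 167.61993127147767), (10, 8, 16, 20), 242.5)
[ 0.5544 -0.1615  0.073 ] [ 0.5532 -0.1604  0.073 ] (array([ 0.5542, -0.1619,  0.0716]), np.float64(0.0006645039456381817))
ring ((157.36376315455811, 240.02561176619753), (13, 14, 40, 44), 1314.5) ((240.59185878962535, 257.5194524495677), (11, 17, 50, 34), 1388.0)
[0.5224 0.22   0.124 ] [0.5166 0.2205 0.124 ] (array([0.5202, 0.2195, 0.1214]), np.float64(0.005010961359380481))
b [ 0.6219 -0.0905  0.07  ]
b [ 0.6538 -0.3843  0.07  ]
b [ 0.4623 -0.4013  0.07  ]
b [ 0.4266 -0.1162  0.07  ]
cup [ 0.5697 -0.3127  0.085 ]
soap [0.7615 0.1014 0.14  ]
jar [ 0.7646 -0.119   0.1   ]
lid ((315.59768960321446, 227.71521848317428), (1, 6, 37, 35), 995.5) [ 0.5527 -0.1607  0.03  ]
```

View pics/crop.png

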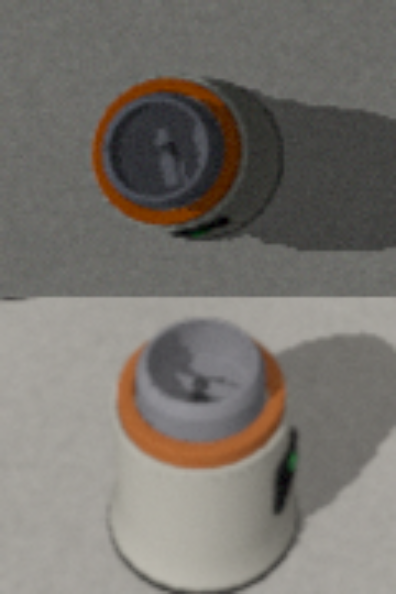

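```bash
python3 - <<'E'
from h import *
I={n:cv2.cvtColor(cv2.imread(f"pics/{n}0.png"),cv2.COLOR_BGR2RGB) for n in("top","side")}
a=hullc(I["top"],(125,205,205,280),(2,120,35),(18,255,255));b=hullc(I["side"],(205,225,280,285),(2,110,35),(18,255,255))
print(a,b,plane("top",*a[0],.124),plane("side",*b[0],.124),tri(a[0],b[0]))
# predicted bbox of the ring cylinder in each view for candidate centre
def proj(n,P):
    p=camera_params(n);c=np.linalg.inv(p["T"])@np.c_[P,np.ones(len(P))].T
    return np.c_[p["fx"]*c[0]/c[2]+p["cx"],p["fy"]*c[1]/c[2]+p["cy"]]
t=np.linspace(0,6.283,90);c=plane("top",*a[0],.124)
for n in I:
    P=np.vstack([np.c_[c[0]+.051*np.cos(t),c[1]+.051*np.sin(t),0*t+z] for z in(.118,.13)])
    q=proj(n,P);print(n,q.min(0),q.max(0))
# bowl rim (z .154, d .07)
P=np.c_[c[0]+.035*np.cos(t),c[1]+.035*np.sin(t),0*t+.154]
for n in I:q=proj(n,P);print("rim",n,q.min(0),q.max(0))
# tool-axis deltas: hover over knob
s=readout.get_state();print(s["eef_pos"],s["ee_rot"])
E
```

```text
((160.0153044610876, 240.49451861500054), (13, 14, 45, 44), 1535.5) ((240.41324815063888, 257.15276843757005), (11, 16, 50, 36), 1487.0) [0.5212 0.2139 0.124 ] [0.5174 0.2199 0.124 ] (array([0.5211, 0.2153, 0.117 ]), np.float64(0.001023846852101808))
top [136.8408 218.0491] [182.8168 263.1054]
side [214.6877 233.343 ] [266.066 277.04 ]
rim top [141.0098 224.0591] [172.7929 255.8162]
rim side [222.2899 231.2033] [258.1721 258.5617]
[ 0.3053 -0.6015  0.2257] [ 3.1401 -0.0001 -2.6719]
```

The rows are not in the units I measure in: turns go in shares of 180 degrees. I convert before sending: -1.2 rad is -0.382.

>>> shift_gripper --offsets '{"motion": [[0.07,-0.42,0.28,0.05,-0.382],[0.07,-0.42,0.28,0.05,-0.382],[0.07,-0.42,0.28,0.05,-0.382],[0.07,-0.42,0.28,0.05,-0.382],[0.07,-0.42,0.28,0.05,-0.382],[0.07,-0.42,0.28,0.05,-0.382],[0.07,-0.42,0.28,0.05,-0.382],[0.07,-0.42,0.28,0.05,-0.382],[0.07,-0.42,0.28,0.05,-0.382],[0.07,-0.42,0.28,0.05,-0.382],[0.07,-0.42,0.28,0.05,-0.382],[0.07,-0.42,0.28,0.05,-0.382],[0.07,-0.42,0.28,0.05,-0.382],[0.07,-0.42,0.28,0.05,-0.382],[0.07,-0.42,0.28,0.05,-0.382],[0.07,-0.42,0.28,0.05,-0.382],[0.07,-0.42,0.28,0.05,-0.382],[0.07,-0.42,0.28,0.05,-0.382]]}' --grip_force 40

```text
t: 1.6
eef_pos: [0.5528, -0.1631, 0.1767]
ee_rot: [-3.141, 0.0, -1.473]
force: [0.3, -0.0, 0.2]
width: 0.0694
gripper_force: 0.0
```

```bash
python3 - <<'E'
from h import *
for n in("side",):cv2.imwrite(f"pics/{n}1.png",grab_frame(n)[:,:,::-1])
from scipy.spatial.transform import Rotation as R
s=readout.get_state();print(s["eef_pos"],s["ee_rot"],s["q"]);print("tool delta to knob",R.from_euler("xyz",s["ee_rot"]).inv().apply(np.array([.554,-.1615,.058])-s["eef_pos"]))
E
```

```text
[ 0.5528 -0.1631  0.1767] [-3.1414  0.     -1.4734] [ 0.0524  0.2355 -0.2811 -0.     -1.054   0.045 ]
tool delta to knob [-0.0014 -0.0013  0.1187]
```

View pics/side1.png

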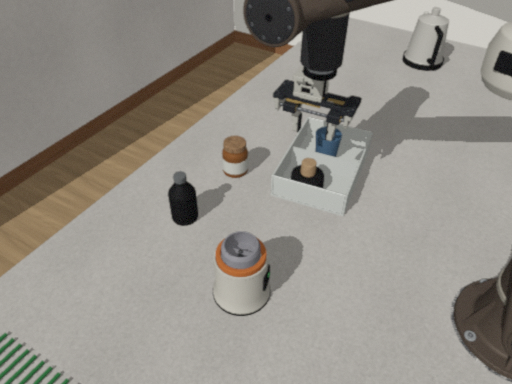

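```bash
python3 - <<'E'
from h import *
p=camera_params("side");c=np.linalg.inv(p["T"])@[.5528,-.1631,.1767,1];print(p["fx"]*c[0]/c[2]+p["cx"],p["fy"]*c[1]/c[2]+p["cy"])
E
```

```text
312.0727739253234 134.68306490703446
```

>>> shift_gripper --offsets '{"motion": [[0.07,-0.001,-0.001,0.03,0],[0.07,-0.001,-0.001,0.06,0],[0.07,-0.001,-0.001,0.08,0],[0.07,-0.001,-0.001,0.08,0]]}'

```text
t: 1.98
eef_pos: [0.5509, -0.1614, 0.0925]
ee_rot: [3.135, 0.001, -1.474]
force: [-1.4, -0.5, -0.4]
width: 0.0698
gripper_force: 0.0
```

```bash
python3 - <<'E'
from h import *
cv2.imwrite("pics/s2.png",cv2.resize(np.vstack([grab_frame("side")[80:230,230:400],grab_frame("top")[150:300,270:440]]),None,fx=2,fy=2)[:,:,::-1])
E
```

```text
(no output)
```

View pics/s2.png

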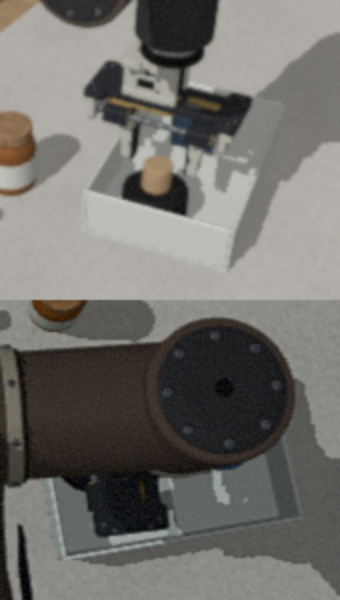

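Fingertips (about (128,150) and (193,170) in the upper crop) straddle the knob (157,175), so it is aligned. Descending and gripping.

>>> shift_gripper --offsets '{"motion": [[0.07,0,-0.001,0.02,0],[0.07,0,-0.001,0.036,0],[0.07,0,-0.001,0.038,0],[0.07,0,-0.001,0.038,0],[0.07,0,-0.001,0.038,0]]}'

```text
t: 2.5
eef_pos: [0.5563, -0.1611, 0.0603]
ee_rot: [-3.139, -0.001, -1.472]
force: [-0.1, -0.6, 0.5]
width: 0.0702
gripper_force: 0.0
```

>>> shift_gripper --offsets '{"motion": [[0.03,0,0,0,0],[0.03,0,0,0,0],[0.03,0,0,0,0],[0.03,0,0,0,0],[0.03,0,0,0,0],[0.03,0,0,0,0],[0.03,0,0,0,0],[0.03,0,0,0,0]]}' --grip_force 40

```text
t: 3.17
eef_pos: [0.5549, -0.1609, 0.0587]
ee_rot: [3.141, -0.0, -1.472]
force: [-2.9, 0.6, 4.9]
width: 0.0396
gripper_force: 40.0
```

>>> shift_gripper --offsets '{"motion": [[0.03,0,0,-0.02,0],[0.03,0,0,-0.05,0],[0.03,0,0,-0.08,0],[0.03,0,0,-0.11,0],[0.03,0,0,-0.14,0],[0.03,0,0,-0.17,0],[0.03,0,0,-0.2,0],[0.03,0,0,-0.2,0],[0.03,0,0,-0.2,0]]}'

```text
t: 3.92
eef_pos: [0.5562, -0.1607, 0.2602]
ee_rot: [-3.138, -0.0, -1.472]
force: [-0.3, -0.1, -3.4]
width: 0.0392
gripper_force: 40.0
```

```bash
python3 - <<'E'
from h import *
from scipy.spatial.transform import Rotation as R
s=readout.get_state();print("delta",R.from_euler("xyz",s["ee_rot"]).inv().apply(np.array([.521,.2145,s["eef_pos"][2]])-s["eef_pos"]),s["force"],s["width"])
E
```

```text
delta [-0.3769 -0.0021  0.    ] [-0.2755 -0.1391 -3.3793] 0.03920680298684773
```

>>> shift_gripper --offsets '{"motion": [[0.03,-0.02,0,0,0],[0.03,-0.05,0,0,0],[0.03,-0.09,0,0,0],[0.03,-0.13,0,0,0],[0.03,-0.17,0,0,0],[0.03,-0.21,0,0,0],[0.03,-0.25,-0.001,0,0],[0.03,-0.29,-0.001,0,0],[0.03,-0.33,-0.002,0,0],[0.03,-0.36,-0.002,0,0],[0.03,-0.372,-0.002,0,0],[0.03,-0.377,-0.002,0.01,0],[0.03,-0.377,-0.002,0.03,0],[0.03,-0.377,-0.002,0.03,0],[0.03,-0.377,-0.002,0.03,0],[0.03,-0.377,-0.002,0.03,0]]}'

```text
t: 5.25
eef_pos: [0.5201, 0.2136, 0.2285]
ee_rot: [3.141, -0.001, -1.473]
force: [0.1, -0.0, -0.9]
width: 0.0394
gripper_force: 40.0
```

```bash
python3 - <<'E'
from h import *
a,b=grab_frame("side"),grab_frame("top");cv2.imwrite("pics/s3.png",np.hstack([cv2.resize(a[150:320,170:310],None,fx=2.8,fy=2.8),cv2.resize(b[160:330,80:220],None,fx=2.8,fy=2.8)])[:,:,::-1])
s=readout.get_state();print(s["eef_pos"],s["ee_rot"],s["force"])
E
```

```text
[0.5205 0.214  0.2293] [-3.1406  0.0004 -1.4726] [ 1.2676 -0.2285 -1.6215]
```

View pics/s3.png

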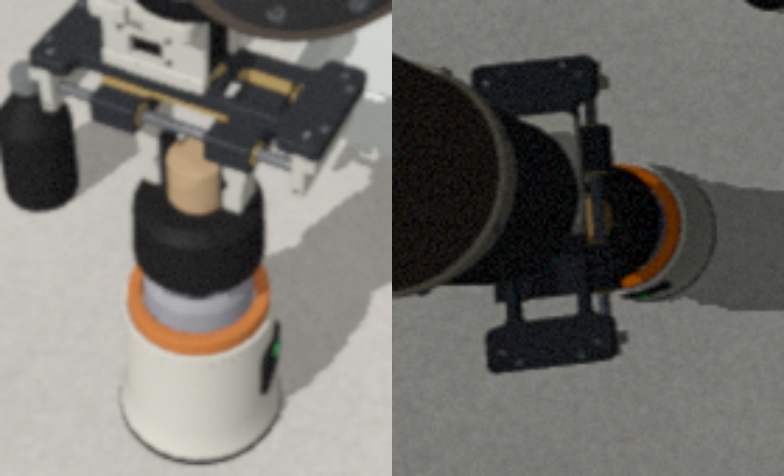

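```bash
python3 - <<'E'
from h import *
t=np.linspace(0,6.283,180)
for n,c,r,z in(("lid",(.5205,.214),.046,.1756),("ring",(.521,.2145),.051,.118),("ring+2mm x",(.523,.2145),.051,.118),("ring+2 y",(.521,.2165),.051,.118)):
  for cam in("side","top"):
    p=camera_params(cam);q=np.linalg.inv(p["T"])@np.array([c[0]+r*np.cos(t),c[1]+r*np.sin(t),0*t+z,0*t+1])
    u=p["fx"]*q[0]/q[2]+p["cx"];v=p["fy"]*q[1]/q[2]+p["cy"];print(n,cam,u.min(),u.max(),v.max())
E
```

```text
lid side 216.352105905752 264.3492600667517 255.98292179003693
lid top 133.03799775197498 175.88074391014374 261.26072993055936
ring side 214.91442525481037 265.859945045627 277.3105380816984
ring top 138.06442181498664 182.54843801157847 263.17365419906406
ring+2mm x side 214.09484749221178 265.0005822943515 276.86281655917526
ring+2mm x top 138.09448442122394 182.5622219559583 262.28554102037475
ring+2 y side 214.33444714662912 265.3537389756316 278.0336399605022
ring+2 y top 137.18971346364174 181.6789724931844 263.18826621588084
```

>>> shift_gripper --offsets '{"motion": [[0.03,0,0,0.008,0],[0.03,0,0,0.014,0],[0.03,0,0,0.018,0],[0.03,0,0,0.022,0],[0.03,0,0,0.022,0],[0.03,0,0,0.022,0]]}'

```text
t: 5.85
eef_pos: [0.5198, 0.2144, 0.2063]
ee_rot: [3.141, -0.0, -1.472]
force: [0.5, -0.2, -1.7]
width: 0.0393
gripper_force: 40.0
```

>>> shift_gripper --offsets '{"motion": [[0.03,0,0,0.005,0],[0.03,0,0,0.01,0],[0.03,0,0,0.014,0],[0.03,0,0,0.014,0],[0.03,0,0,0.014,0]]}'

```text
t: 6.27
eef_pos: [0.5197, 0.2143, 0.1922]
ee_rot: [3.141, -0.0, -1.472]
force: [-0.7, 0.9, -0.9]
width: 0.0393
gripper_force: 40.0
```

>>> shift_gripper --offsets '{"motion": [[0.03,0,0,0.004,0],[0.03,0,0,0.008,0],[0.03,0,0,0.012,0],[0.03,0,0,0.012,0],[0.03,0,0,0.012,0]]}'

```text
t: 6.68
eef_pos: [0.5201, 0.2146, 0.181]
ee_rot: [-3.141, 0.0, -1.472]
force: [-1.7, -0.5, 4.5]
width: 0.0394
gripper_force: 40.0
```

>>> shift_gripper --offsets '{"motion": [[0.03,0,0,0.003,0],[0.03,0,0,0.006,0],[0.03,0,0,0.006,0],[0.03,0,0,0.006,0]]}'

```text
t: 7.02
eef_pos: [0.5202, 0.2146, 0.1756]
ee_rot: [-3.141, 0.0, -1.471]
force: [-3.0, -0.4, 8.0]
width: 0.0392
gripper_force: 40.0
```

>>> shift_gripper --offsets '{"motion": [[0.03,0,0,0.002,0],[0.03,0,0,0.004,0],[0.03,0,0,0.004,0],[0.03,0,0,0.004,0]]}'

```text
t: 7.35
eef_pos: [0.5202, 0.2147, 0.172]
ee_rot: [-3.14, 0.0, -1.471]
force: [-4.1, 0.3, 10.7]
width: 0.0396
gripper_force: 40.0
```

>>> shift_gripper --offsets '{"motion": [[0.03,0,0,0.001,0],[0.03,0,0,0.002,0],[0.03,0,0,0.002,0],[0.03,0,0,0.002,0]]}'

```text
t: 7.68
eef_pos: [0.5203, 0.2147, 0.1716]
ee_rot: [-3.139, 0.001, -1.471]
force: [-9.8, -1.4, 19.8]
width: 0.0393
gripper_force: 40.0
```

```bash
python3 - <<'E'
from h import *
a,b=grab_frame("side"),grab_frame("top");cv2.imwrite("pics/s4.png",np.hstack([cv2.resize(a[150:320,170:310],None,fx=2.8,fy=2.8),cv2.resize(b[160:330,80:220],None,fx=2.8,fy=2.8)])[:,:,::-1])
s=readout.get_state();print(s["eef_pos"],s["ee_rot"],s["force"],s["moment"],s["t"])
E
```

```text
[0.5203 0.2147 0.1716] [-3.1393  0.0006 -1.4709] [-8.7668 -0.8687 20.8866] [-0.3174  3.6984 -0.0495] 7.7833
```

View pics/s4.png

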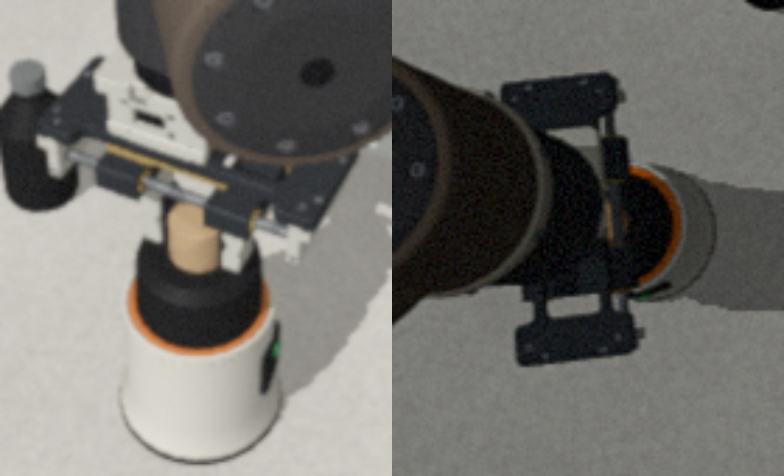

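The lid sits flush and centred: lid columns 136–262 and ring 128–270 both have their middle at about 199. The ring shows only as a thin flush band, and the force is steady at about 20 N with a hard-stop rise, so I'm handing it in.

```bash
python3 -c "
from station import arm, readout, grab_frame, camera_params
print(arm.job_done()); print(readout.get_state()['force'])"
```

```text
the job is handed in; nothing more can be done
None
the job is handed in; nothing more can be done
```

I set the lid over the grinder bowl and handed the job in at about 7.8 s with the arm still pressing it down at about 20 N; it looked centred with the ring fully sunk, and I didn't touch the cup, soap or jar, but the hand-in returned no verdict.

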